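Cracked ink test tile into the scrap basket

TASK

Clear away the cracked ink test tile: first slide the scrap basket along the desk edge by its orange tab until it hangs centred under the open end of the tile holder. Then press a fingertip gently on the tile, just firmly enough to draw it forward against its side clip, and push it off the open end so that it drops into the basket; never press it hard, do not lift it, and leave the other things on the desk alone.

Things in the scene. Friction and masses are not known exactly. Their poses are not given: they have to be found in the camera images.
- tile: cracked white ceramic tile with three grey ink swatches, 80 (its x) x 96 (its y) x 10 mm, 0.13 to 0.25 kg, slippery. Origin: centre of its underside. It lies flat on the holder's floor, its x along the holder's x, rear edge 2 mm from the back wall, sides between side wall and clip: nothing gets behind or beside it until it has been drawn forward by friction from above.
- tile_top (a point): centre of the tile's top face, 10 mm above its underside; axes as the tile's. Drawing the tile takes some 6 to 9 N of press on this face; it shatters (failure) when the fingers load it with more than 20 N. The contact is hard: a millimetre too deep is too much, and the tile climbs with the floor, so feel for the press and keep it up by feel.
- holder: fixed light-wood tile holder at the desk's far edge, on screw feet (its height varies by 8 mm). Origin: under the middle of its open end; x points out of the open end over the desk edge, y to its left. The floor rises a little (some 5 mm in all) to 16 mm above the origin at the open end; wall tops 32 mm. Inner faces: back wall x = -123 mm, right wall y = -48.5, left wall y = 66.5; walls 10 to 12 mm thick. A shut gripper fits in behind the drawn tile.
- clip_face (a point): middle of the rubbing face of the blue sprung clip at the left of the tile, 5 mm above the holder's floor. It is 56 mm long and 11 mm high, centred 75 mm behind the open end; it presses the tile to the right with about 2 N and springs out by 3 mm at most when the tile has gone.
- mouth (a point): centre of the holder's floor at its open end (its highest point, 16 mm above the holder's origin), where the tile goes over the edge; axes as the holder's. It overhangs the desk edge by about 25 mm.
- basket_in (a point): centre of the inner floor of the green open-topped scrap basket that hangs beyond the desk's far edge, axes as the world's. Inside 160 (x) x 200 (y) x 120 mm deep, walls 4 mm; its rim is 45 mm below the desk top. It runs under the holder's open end without touching it. Its y should match that of mouth.
- grip (a point): point on the orange upright tab that moves the basket: a post 14 mm (x) by 30 mm (y), grip point at its axis, 10 mm below its top and 45 mm above the desk top; the post goes down past the desk top just beyond the desk edge. It stands 135 mm to the right (-y) of the basket's centre.
- basket (a joint): slide of the basket along the desk edge in m; equals the world y of the basket's centre, grows to the left (+y), stops at -0.22 and 0.26. Moving it takes 2 to 4 N and it stays where it is left.
- dish: bystander: round black ink dish, 100 mm across, 28 mm high, origin centre of underside
- dish_lid: bystander: its round dark lid lying flat, 90 mm across, 11 mm high
- weight: bystander: dark wooden paperweight bar, 160 x 30 x 18 mm, long along its x
- seal: bystander: upright stone seal block, 26 x 26 x 60 mm
- ink: bystander: small ink jar, 52 mm across, 75 mm high
- pot: bystander: dark wooden brush pot, 76 mm across, 100 mm high, its brushes reach 235 mm high
- mug: bystander: blue mug, 80 mm across, 90 mm high

How it is judged:
By the outcome, as a careful person would: the job done as asked, in the order asked, and still so for the second after the job is handed in, with the robot touching nothing.
It also fails if it takes over 70 s, if anything falls off the work surface, if the arm or the gripper's body presses on something with over 40 N, if the wrist force passes 120 N, or if a joint passes its speed limit or range.

ROBOT

A 6-joint arm with a two-finger parallel gripper is mounted at the origin on the work surface. World frame = base frame: x ahead of the robot, y to its left, z up, the work surface at z = 0. Lengths are in m, angles in rad, forces in N, time in s.
With the tool pointing down it reaches from about 0.25 to 0.725 m from the base axis. Payload 9.7 kg.
Tool frame: the origin (TCP) lies midway between the tips of the shut fingers; the grasp point (between the pads) lies 19 mm behind it (env.tcp_to_grasp is the distance from the TCP to the grasp point, in m); y points along the fingers, x is the direction in which the jaws open and shut, and the axes are right-handed (so a half turn about y gives the same grasp; the last joint's range is limited). The gripper opens to 85 mm and grips with 20 to 120 N. Pads are 22 mm wide; open, the fingers measure 114 mm over their backs; the gripper's body (76 mm by 85 mm) begins 54 mm behind the grasp point. The pads swing forward as they close: fully open they stand 13 mm farther back than shut.
Start: joints at [1.204, 0.087, 0.176, 1.66, 0, 1.571], TCP at [0.197, 0.513, 0.231] pointing down, gripper open.
Joint ranges: [-3.13, 3.13], [-0.85, 1.81], [-1.15, 1.24], [-2.2, 2.28], [-1.44, 1.52], [-3.14, 3.14]. Speed limits (rad/s): [2.22, 2.22, 2.57, 3.14, 3.14, 3.14].

INTERFACE

Orientations are given as a unit quaternion [w, x, y, z].
In Python, from plant import status, cams, env gives the robot as it stands. The module is installed in compiled form; this text tells all that it offers.
- The arm moves only by the shell command python3 -m pendant 'ROWS'. ROWS is JSON, a list of rows, each a list of 5 numbers: the shift along the tool's x, y, z in mm, then the turn about the tool's y in rad, then the gripper command: -1 is shut, 1 is fully open, values between are in proportion. A call has 1 to 20 rows; each row is the pose to reach, as a shift and turn from the pose commanded when the call began, along the tool's axes at that moment; what a row does not reach only later rows make up. A row lasts 1/10 s, in which the tool goes at most 50 mm and 8.59 degrees, less where a joint would pass 70% of its speed; a pose out of reach is approached as far as the arm can. A call with a gripper value outside its range is refused whole. The fingers move at their own pace and stop on an object; the grip force is fixed at half the most. Time passes only in rows, so rows that repeat a pose let the fingers close. It gives the time, the measured TCP pose, the force and the opening at its end, in the units of the state.
- status.get_obs(): the state, without advancing time (a new reading comes with each control period).
- cams.get_image(name): name is "scene" or "side" or "wrist"; returns a dict with "pixels" (384x512x3 uint8, blue, green, red), "fx", "fy", "cx", "cy" (pixels), "view" (4x4, takes a point from world to camera coordinates); the wrist camera has in their place "hand_eye" (4x4, takes a point from camera to tool coordinates, whose origin is the TCP and whose axes are the tool frame's). Camera axes: x right, y up, looking along -z (the intrinsics and any distortion apply to the point x, -y, -z); pixel columns grow to the right and rows downward; lengths in m; the calibration is good to about 2 mm. A picture is of the moment at which its call begins: read the wrist's pose just before it. There is no depth.
- env.sign_off(): hands the job in, once; it reports no verdict.
The state is a dict: "clock": time; "joint_pos": joint angles; "joint_vel": joint speeds; "joint_torque": joint torques, N m; "tool_pos": TCP position; "ee_rot": TCP orientation; "ft_force": force on the tool from outside, world axes, zero at the start; "wrist_torque": the same for the moment, N m; "grip_width": opening from 0.0 (shut) to 1.0 (fully open).
Only numpy, scipy, OpenCV 4.12 (cv2) and the standard library are available. Lean on these libraries where they do the work, as an engineer would, in place of code of your own. Each camera call takes 0.05 s, during which the arm holds its last target.

## Working session

There is one attempt and no reset: what is moved stays moved. The work goes in short steps, Python scripts to look and compute and a shell command to move; the robot and the scene stay as the last step left them, time stands still between calls to the robot, and variables do not carry over. Pictures are saved under pics/ and viewed, and the job is handed in when it is done.

```bash
ls; mkdir -p pics; python3 - <<'E'
from plant import status,cams,env
import cv2,numpy as np
o=status.get_obs()
for k in o: print(k,np.round(o[k],4))
for n in ["scene","side","wrist"]:
    d=cams.get_image(n); cv2.imwrite(f"pics/{n}0.png",np.array(d["pixels"]))
    print(n,{k:(np.round(d[k],4).tolist()) for k in d if k!="pixels"})
E
```

```text
pics
clock 0.0
joint_pos [ 1.204   0.0875  0.1751  1.6598 -0.      1.5708]
joint_vel [ 0.001   0.     -0.0006 -0.0007 -0.0002 -0.0009]
joint_torque [-2.00000e-03 -5.20383e+01  4.64807e+01  1.62000e-02 -1.00000e-04
  0.00000e+00]
tool_pos [0.1972 0.5132 0.2306]
ee_rot [-0.5825  0.5831  0.4    -0.4008]
ft_force [-0.4737 -0.4234  0.3923]
wrist_torque [-0.0548  0.0179  0.0296]
grip_width 0.9968
scene {'fx': 439.2617, 'fy': 439.2617, 'cx': 252.7899, 'cy': 187.9907, 'view': [[-0.5033, 0.8641, -0.0011, 0.2336], [-0.5333, -0.3097, 0.7872, 0.3116], [0.6799, 0.3968, 0.6167, -1.5269], [0.0, 0.0, 0.0, 1.0]]}
side {'fx': 452.1687, 'fy': 452.1687, 'cx': 255.1396, 'cy': 193.4742, 'view': [[-0.6272, 0.7787, -0.0151, 0.285], [-0.46, -0.3548, 0.814, 0.2637], [0.6285, 0.5175, 0.5807, -1.8915], [0.0, 0.0, 0.0, 1.0]]}
wrist {'fx': 330.7443, 'fy': 330.7443, 'cx': 255.8261, 'cy': 190.8057, 'hand_eye': [[1.0, 0.001, 0.0003, 0.0008], [-0.0001, 0.2962, -0.9551, -0.1422], [-0.001, 0.9551, 0.2962, 0.0745], [0.0, 0.0, 0.0, 1.0]]}
```

View pics/scene0.png

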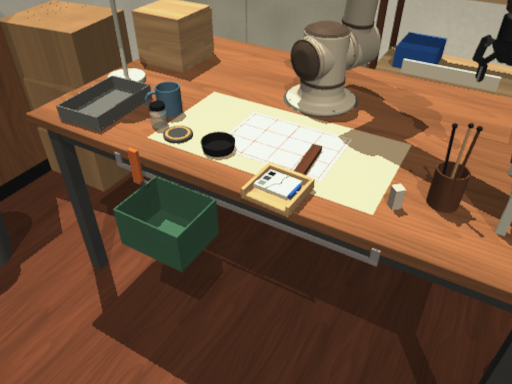

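View pics/side0.png

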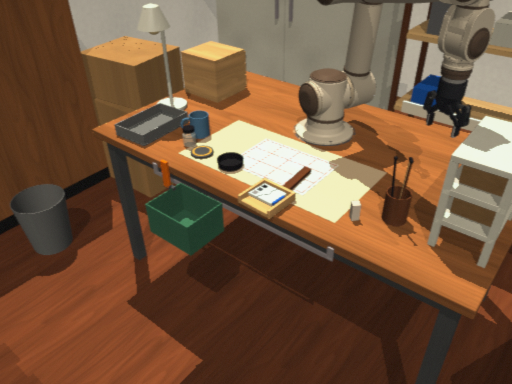

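View pics/wrist0.png

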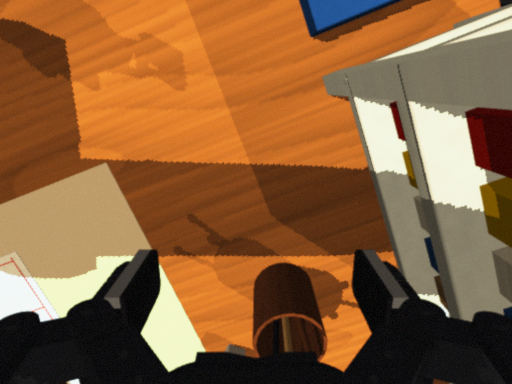

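The holder with the tile is near scene (278,187), the orange tab near (136,165) and the basket near (168,220). The brush pot is right below the tool. Next I'll enlarge crops.

```bash
cat > h.py <<'E'
import numpy as np,cv2
from scipy.spatial.transform import Rotation as Ro
from plant import status,cams,env
def Rq(q): return Ro.from_quat([q[1],q[2],q[3],q[0]]).as_matrix()
def cam(name):
    o=status.get_obs(); d=cams.get_image(name)
    if name=="wrist":
        T=np.eye(4);T[:3,:3]=Rq(o["ee_rot"]);T[:3,3]=o["tool_pos"]
        C=T@np.array(d["hand_eye"])
    else: C=np.linalg.inv(np.array(d["view"]))
    return np.array(d["pixels"]),dict(fx=d["fx"],fy=d["fy"],cx=d["cx"],cy=d["cy"],C=C)
def ray(c,u,v):
    d=np.array([(u-c["cx"])/c["fx"],-(v-c["cy"])/c["fy"],-1.]); d=c["C"][:3,:3]@d
    return c["C"][:3,3],d/np.linalg.norm(d)
def plane(c,u,v,z):
    p,d=ray(c,u,v); return p+d*(z-p[2])/d[2]
def tri(*obs):
    A=np.zeros((3,3));b=np.zeros(3)
    for c,u,v in obs:
        p,d=ray(c,u,v);M=np.eye(3)-np.outer(d,d);A+=M;b+=M@p
    x=np.linalg.solve(A,b)
    r=[np.linalg.norm((np.eye(3)-np.outer(d,d))@(x-p)) for p,d in (ray(*o) for o in obs)]
    return x,r
def proj(c,P):
    q=np.linalg.inv(c["C"])@np.r_[P,1]; return np.array([c["cx"]+c["fx"]*q[0]/-q[2],c["cy"]+c["fy"]*q[1]/q[2]])
E
python3 - <<'E'
from h import *
for n,(x,y,s) in {"scene":(230,155,8),"side":(225,165,8)}.items():
    im,c=cam(n); cv2.imwrite(f"pics/{n}1.png",cv2.resize(im[y:y+70,x:x+95],None,fx=s,fy=s,interpolation=cv2.INTER_CUBIC))
o=status.get_obs();print(Rq(o["ee_rot"]).round(3))
# orange
for n in ["scene","side"]:
    im,c=cam(n);b,g,r=[im[...,i].astype(int) for i in range(3)]
    y,x={"scene":(135,100),"side":(145,140)}[n]
    cv2.imwrite(f"pics/{n}2.png",cv2.resize(im[y:y+130,x:x+130],None,fx=4.5,fy=4.5,interpolation=cv2.INTER_CUBIC))
    hsv=cv2.cvtColor(im,cv2.COLOR_BGR2HSV)
    print(n,im[165,136 if n=="scene" else 165],hsv[165,136 if n=="scene" else 165], hsv[175,137 if n=="scene" else 165])
E
```

```text
[[ 0.359 -0.    -0.933]
 [ 0.933 -0.001  0.359]
 [-0.001 -1.     0.   ]]
scene [ 35  72 146] [ 10 194 146] [ 10 194 146]
side [  8  64 147] [ 12 241 147] [ 12 240 150]
```

View pics/scene1.png

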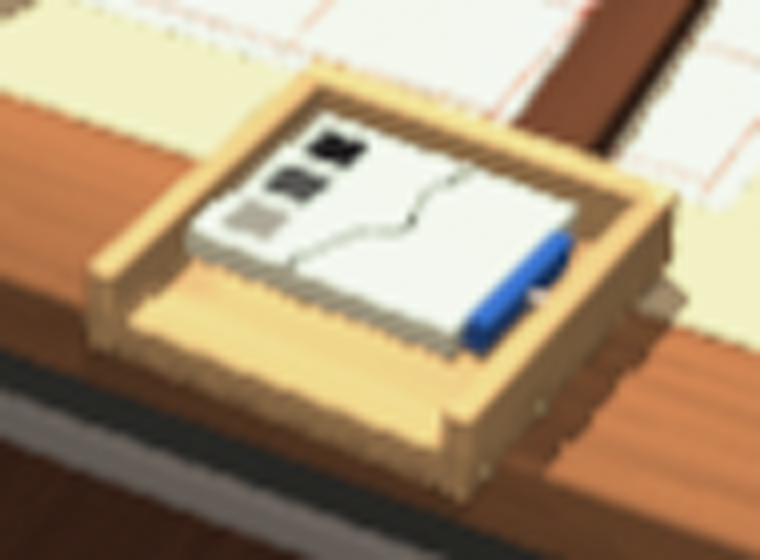

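View pics/side1.png

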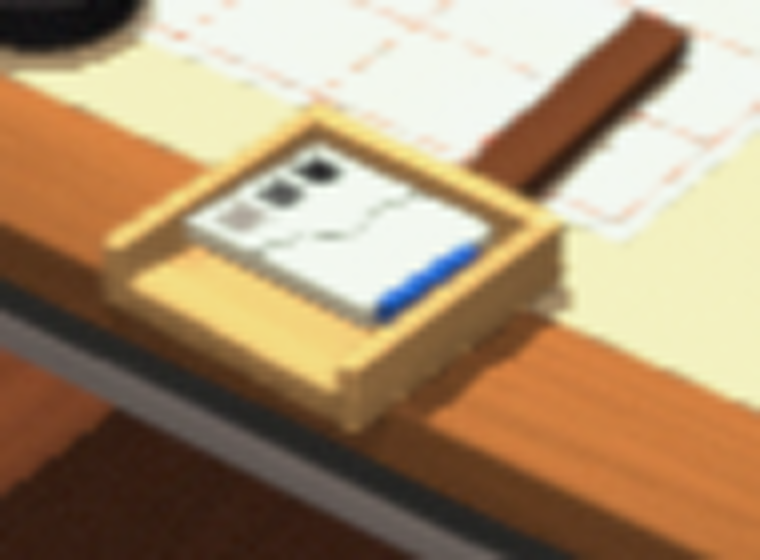

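View pics/scene2.png

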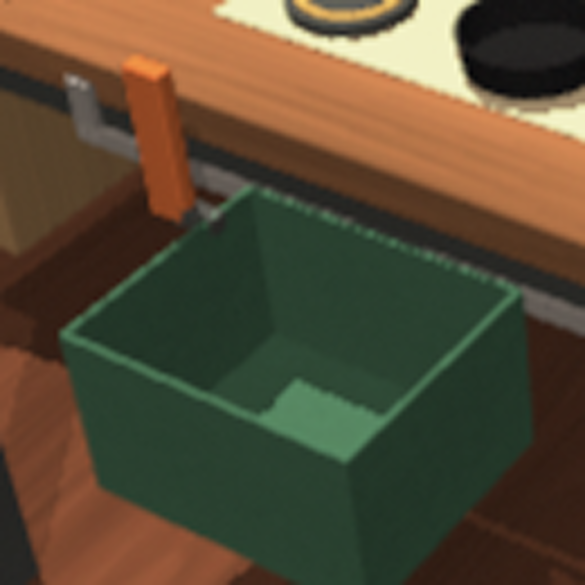

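View pics/side2.png

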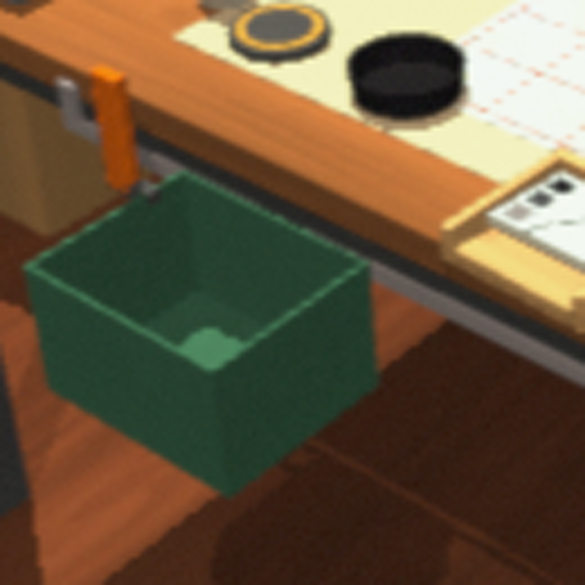

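```bash
python3 - <<'E'
from h import *
_,cs=cam("scene");_,cd=cam("side")
def p(s,d,o1,o2,k): return tri((cs,o1[0]+(s[0]+.5)/k-.5,o1[1]+(s[1]+.5)/k-.5),(cd,o2[0]+(d[0]+.5)/k-.5,o2[1]+(d[1]+.5)/k-.5))
H={"RF out top":((92,270),(105,243)),"RB out top":((312,68),(315,105)),"LB out top":((675,195),(560,222)),"LF in top":((445,408),(338,370)),
"mouthR":((128,320),(135,285)),"mouthL":((440,445),(338,388)),
"t BR":((325,112),(320,142)),"t BL":((578,208),(492,232)),"t FL":((462,335),(375,305)),"t FR":((187,237),(187,222))}
for k,(s,d) in H.items():
    x,r=p(s,d,(230,155),(225,165),8);print(k,x.round(4),np.round(r[0],4))
B={"tab":((147,67),(109,73)),"b1":((62,332),(25,268)),"b2":((252,188),(185,172)),"b3":((522,290),(370,265)),"b4":((347,460),(212,370))}
for k,(s,d) in B.items():
    x,r=p(s,d,(100,135),(140,145),4.5);print(k,x.round(4),np.round(r[0],4))
E
```

```text
RF out top [0.6049 0.049  0.0329] 0.0005
RB out top [0.4727 0.0537 0.0314] 0.0014
LB out top [0.4849 0.1894 0.0366] 0.0005
LF in top [0.6077 0.1711 0.0294] 0.0013
mouthR [0.5953 0.0558 0.0092] 0.0004
mouthL [0.609  0.1712 0.0188] 0.0008
t BR [0.4823 0.064  0.0223] 0.0008
t BL [0.4882 0.1586 0.021 ] 0.0003
t FL [0.5675 0.1574 0.0271] 0.002
t FR [0.5688 0.0618 0.0276] 0.0013
tab [ 0.6184 -0.2893  0.0431] 0.0006
b1 [ 0.7502 -0.258  -0.0579] 0.0007
b2 [ 0.5841 -0.2539 -0.0566] 0.0008
b3 [ 0.5836 -0.0465 -0.0571] 0.0004
b4 [ 0.7614 -0.037  -0.0423] 0.0005
```

```bash
python3 - <<'E'
from h import *
_,cs=cam("scene")
for n,u,v in [("pot",447,207),("lampbase",128,75),("tray near",150,105),("traycorner",97,128),("mug",168,117),("ink",158,128),("lid",178,135),("dish",218,150),("weight",300,172),("sealbase",397,207),("bookshelf",505,232)]:
    print(n,plane(cs,u,v,0).round(3))
E
```

```text
pot [0.381 0.499 0.   ]
lampbase [ 0.187 -0.715  0.   ]
tray near [ 0.335 -0.479  0.   ]
traycorner [ 0.536 -0.52   0.   ]
mug [ 0.369 -0.373  0.   ]
ink [ 0.44  -0.356  0.   ]
lid [ 0.442 -0.276  0.   ]
dish [ 0.45  -0.124  0.   ]
weight [0.429 0.127 0.   ]
sealbase [0.442 0.394 0.   ]
bookshelf [0.406 0.631 0.   ]
```

```bash
python3 -m pendant '[[0,-60,0,0,-1],[0,-60,0,0,-1],[-645,-60,-699,-0.323,-1],[-645,-60,-699,-0.323,-1],[-645,-60,-699,-0.323,-1],[-645,-60,-699,-0.323,-1],[-645,-60,-699,-0.323,-1],[-645,-60,-699,-0.323,-1],[-645,-60,-699,-0.323,-1],[-645,-60,-699,-0.323,-1]]'
```

```text
clock: 1.5
tool_pos: [0.3739, 0.1552, 0.292]
ee_rot: [-0.511, 0.511, 0.49, -0.488]
ft_force: [1.6, 0.2, -0.9]
grip_width: -0.001
```

```bash
python3 - <<'E'
from h import *
im,c=cam("wrist");cv2.imwrite("pics/w1.png",im);np.save("w1c.npy",c,allow_pickle=True)
o=status.get_obs();print(np.array(o["tool_pos"]).round(4),o["joint_vel"].max() if hasattr(o["joint_vel"],'max') else max(o["joint_vel"]),Rq(o["ee_rot"]).round(3))
E
```

```text
[0.3765 0.1494 0.2919] 0.21613330010594442 [[ 0.049  0.003 -0.999]
 [ 0.999 -0.002  0.049]
 [-0.002 -1.    -0.003]]
```

View pics/w1.png

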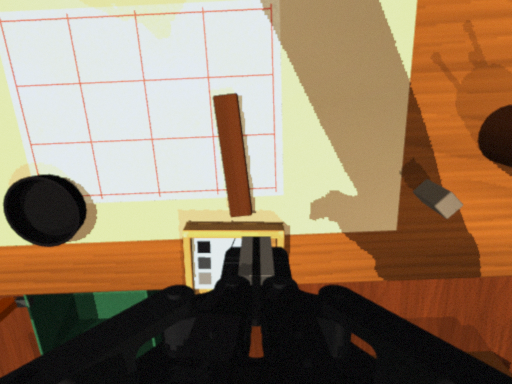

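```bash
python3 -m pendant '[[-477,0,-265,0,-1],[-477,0,-265,0,-1],[-477,0,-265,0,-1],[-477,0,-265,0,-1],[-477,0,-265,0,-1],[-477,0,-265,0,-1],[-477,0,-265,0,-1],[-477,0,-265,0,-1],[-477,0,-265,0,-1],[-477,0,-265,0,-1],[-477,0,-265,0,-1],[-477,0,-265,0,-1],[-477,0,-265,0,-1],[-477,0,-265,0,-1]]'
python3 - <<'E'
from h import *
im,c=cam("wrist");cv2.imwrite("pics/w2.png",im)
o=status.get_obs();print(np.array(o["tool_pos"]).round(4),Rq(o["ee_rot"]).round(3))
im,c=cam("scene");cv2.imwrite("pics/s3.png",im)
E
```

```text
clock: 2.95
tool_pos: [0.617, -0.3304, 0.2922]
ee_rot: [-0.51, 0.511, 0.489, -0.489]
ft_force: [-0.5, 1.0, 1.1]
grip_width: -0.001
[ 0.6169 -0.33    0.2931] [[ 0.043  0.002 -0.999]
 [ 0.999 -0.001  0.043]
 [-0.001 -1.    -0.002]]
```

View pics/w2.png

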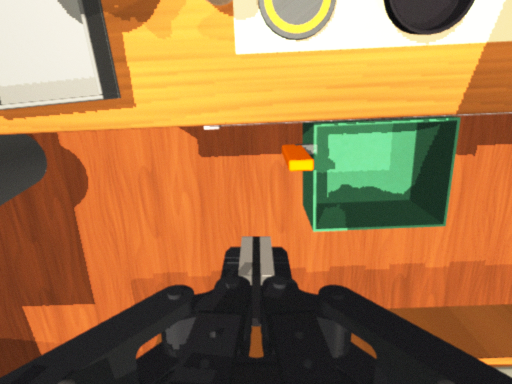

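View pics/s3.png

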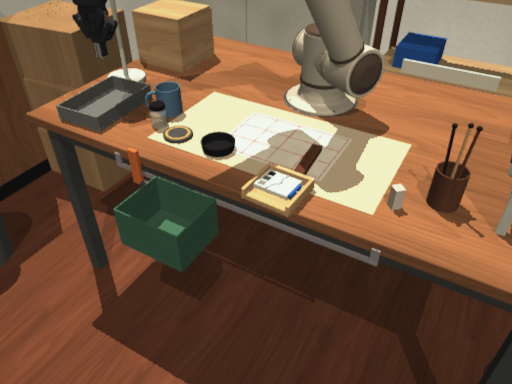

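```bash
python3 - <<'E'
from h import *
im,c=cam("wrist")
cv2.imwrite("pics/w3.png",cv2.resize(im[110:240,270:470],None,fx=4,fy=4))
hsv=cv2.cvtColor(im,cv2.COLOR_BGR2HSV);print(hsv[165,300],hsv[152,293],hsv[180,240])
m=((hsv[...,2]>225)&(hsv[...,1]>200)&(hsv[...,0]>8)&(hsv[...,0]<25)).astype(np.uint8);m[:, :270]=0;m[:,330:]=0;m[:140]=0;m[190:]=0
y,x=np.nonzero(m);print(x.min(),x.max(),y.min(),y.max(),len(x))
print(plane(c,x.mean(),y.mean(),.055), [plane(c,u,v,.055).round(4) for u,v in((x.min(),y.mean()),(x.max(),y.mean()))])
for u,v in [(303,122),(459,118),(447,225),(315,231)]: print(plane(c,u,v,-.045).round(4))
E
```

```text
[ 28 255 255] [ 12 255 220] [ 11 202 226]
270 312 146 189 218
[ 0.62898448 -0.28586027  0.055     ] [array([ 0.6278, -0.3135,  0.055 ]), array([ 0.6299, -0.2643,  0.055 ])]
[ 0.5923 -0.2613 -0.045 ]
[ 0.5964 -0.0395 -0.045 ]
[ 0.7616 -0.0354 -0.045 ]
[ 0.763  -0.2425 -0.045 ]
```

View pics/w3.png

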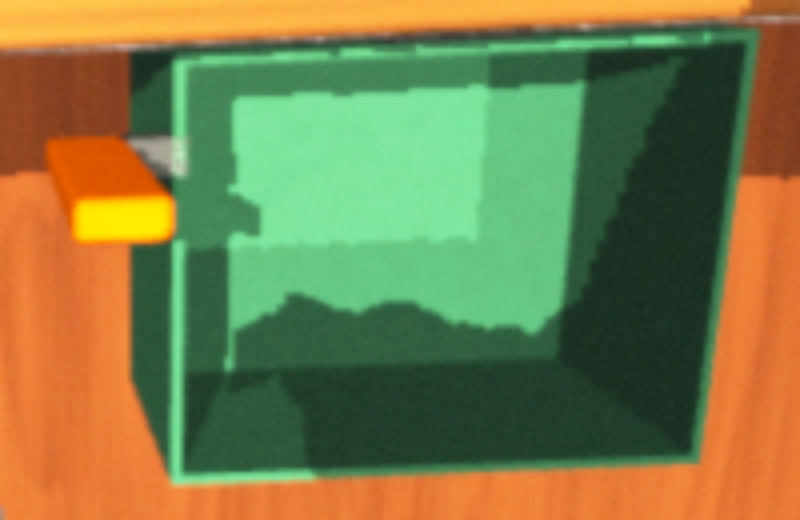

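```bash
python3 - <<'E'
from h import *
im,c=cam("wrist")
f=lambda X,Y,z: plane(c,270+X/4,110+Y/4,z).round(4)
for a in [(75,219),(175,219),(125,197),(125,242)]: print(f(*a,.055))
for a in [(175,58),(758,30),(697,462),(175,482)]: print(f(*a,-.045))
E
```

```text
[ 0.6308 -0.2916  0.055 ]
[ 0.6321 -0.2622  0.055 ]
[ 0.6248 -0.2769  0.055 ]
[ 0.6384 -0.2769  0.055 ]
[ 0.5966 -0.246  -0.045 ]
[ 0.5958 -0.0389 -0.045 ]
[ 0.7624 -0.0396 -0.045 ]
[ 0.7621 -0.2446 -0.045 ]
```

```bash
python3 -m pendant '[[0,50,-14,0,-1],[0,100,-14,0,-1],[0,150,-14,0,-1],[0,200,-14,0,-1],[0,240,-14,0,-1],[0,262,-14,0,-1],[0,262,-14,0,-1]]'
python3 - <<'E'
from h import *
im,c=cam("scene");cv2.imwrite("pics/s4.png",cv2.resize(im[90:220,60:220],None,fx=4,fy=4))
E
```

```text
clock: 3.85
tool_pos: [0.6291, -0.33, 0.0261]
ee_rot: [0.512, -0.509, -0.489, 0.49]
ft_force: [-0.3, -0.3, -0.1]
grip_width: 0.002
```

View pics/s4.png

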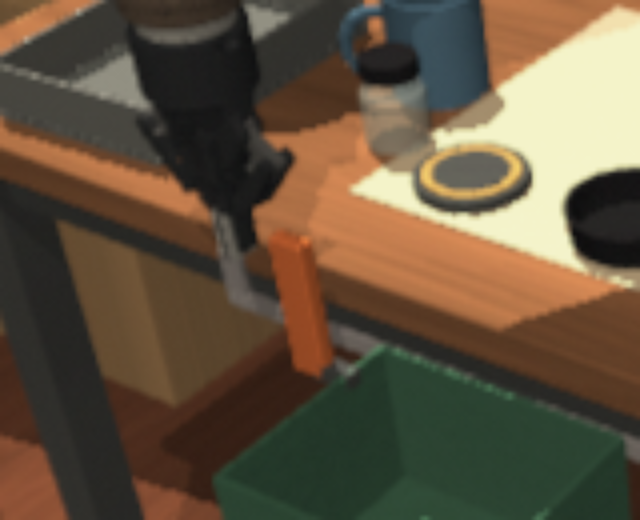

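```bash
python3 -m pendant '[[10,0,0.4,0,-1],[20,0,0.9,0,-1],[30,0,1.3,0,-1],[45,0,1.9,0,-1],[65,0,2.8,0,-1],[85,0,3.6,0,-1],[105,0,4.5,0,-1],[125,0,5.4,0,-1],[145,0,6.2,0,-1],[165,0,7.1,0,-1],[185,0,8,0,-1],[200,0,8.6,0,-1],[210,0,9,0,-1],[216,0,9.3,0,-1],[220,0,9.5,0,-1],[220,0,9.5,0,-1]]'
python3 - <<'E'
from h import *
im,c=cam("scene");cv2.imwrite("pics/s5.png",cv2.resize(im[90:270,130:330],None,fx=4,fy=4)[:600])
im,c=cam("wrist");cv2.imwrite("pics/w5.png",im)
E
```

```text
clock: 5.5
tool_pos: [0.6312, -0.1112, 0.029]
ee_rot: [0.511, -0.51, -0.489, 0.489]
ft_force: [0.1, 0.2, -0.0]
grip_width: 0.001
```

View pics/s5.png

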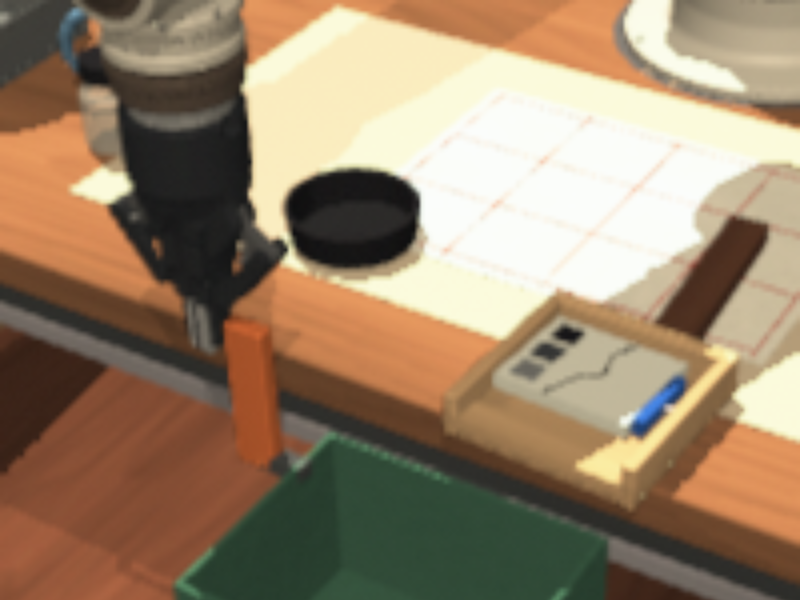

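View pics/w5.png

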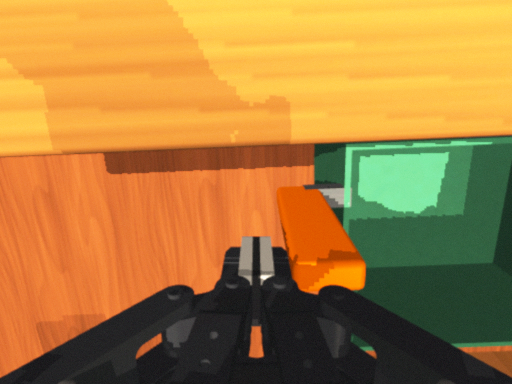

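```bash
python3 - <<'E'
from h import *
im,c=cam("wrist");cv2.imwrite("pics/w6.png",cv2.resize(im[170:310,200:400],None,fx=4,fy=4))
for u,v in((297,272),(364,272)): print(plane(c,u,v,.055).round(4))
E
```

```text
[ 0.6275 -0.0947  0.055 ]
[ 0.6287 -0.0681  0.055 ]
```

View pics/w6.png

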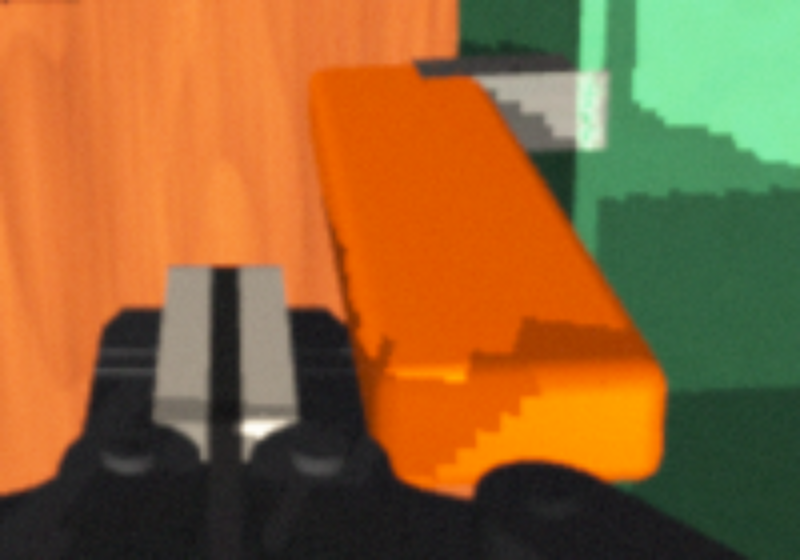

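```bash
python3 -m pendant '[[12,0,0.5,0,-1],[24,0,1,0,-1],[34,0,1.4,0,-1],[42,0,1.8,0,-1],[45,0,1.9,0,-1],[45,0,1.9,0,-1]]'
python3 -m pendant '[[-6,0,0,0,-1],[-10,0,0,0,-1],[-10,-50,0,0,-1],[-10,-100,0,0,-1],[20,-150,-20,0,-1],[70,-200,-30,0,-1],[120,-250,-30,0,-1],[160,-260,-30,0,-1],[160,-260,-30,0,-1],[160,-260,-30,0,-1],[160,-260,-30,0,-1]]'
python3 - <<'E'
from h import *
im,c=cam("wrist");cv2.imwrite("pics/w7.png",im);np.save("w7c.npy",c,allow_pickle=True)
print(status.get_obs()["tool_pos"])
E
```

```text
clock: 6.25
tool_pos: [0.6315, -0.0656, 0.0294]
ee_rot: [0.511, -0.51, -0.489, 0.489]
ft_force: [0.4, 0.0, -1.5]
grip_width: -0.003
clock: 7.35
tool_pos: [0.6688, 0.0923, 0.2894]
ee_rot: [-0.51, 0.511, 0.489, -0.489]
ft_force: [1.0, 0.1, -0.1]
grip_width: 0.001
[0.66857456 0.09136944 0.2886981 ]
```

View pics/w7.png

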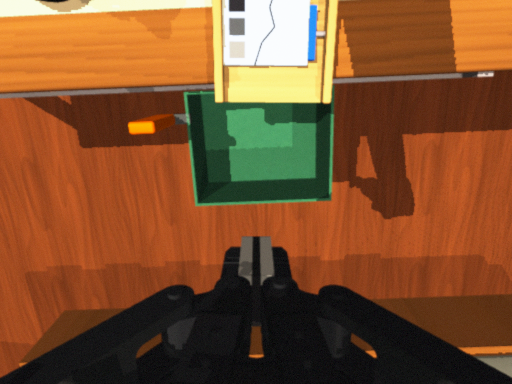

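```bash
python3 - <<'E'
import cv2
im=cv2.imread("pics/w7.png");cv2.imwrite("pics/w7a.png",cv2.resize(im[0:110,195:345],None,fx=5,fy=5,interpolation=cv2.INTER_CUBIC))
cv2.imwrite("pics/w7b.png",cv2.resize(im[80:215,120:345],None,fx=3.5,fy=3.5,interpolation=cv2.INTER_CUBIC))
E
```

```text
(no output)
```

View pics/w7a.png

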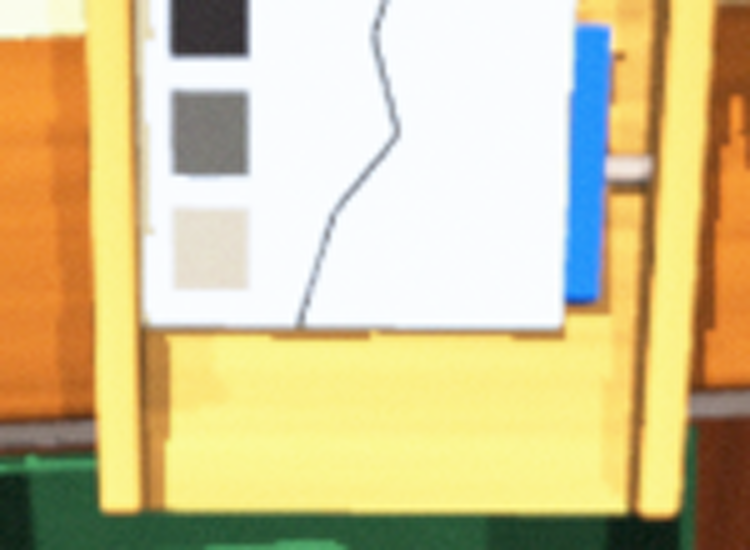

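View pics/w7b.png

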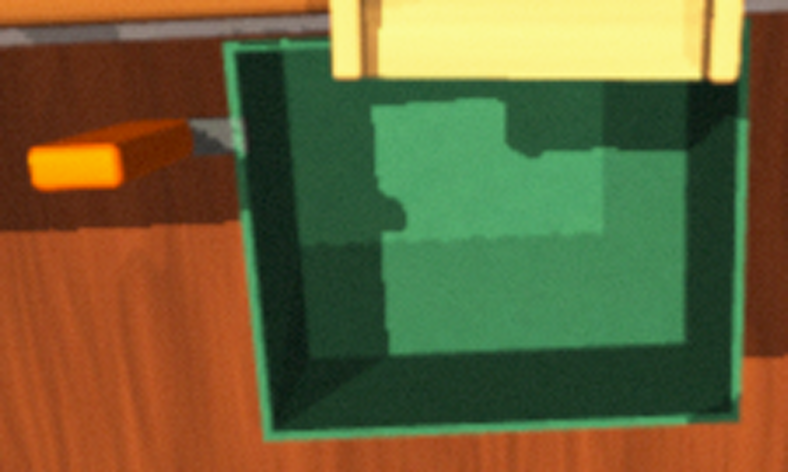

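```bash
python3 - <<'E'
from h import *
from scipy.optimize import brentq
c=np.load("w7c.npy",allow_pickle=True).item()
fa=lambda X,Y,z: plane(c,195+(X+.5)/5-.5,(Y+.5)/5-.5,z)
fb=lambda X,Y,z: plane(c,120+(X+.5)/3.5-.5,80+(Y+.5)/3.5-.5,z)
def zs(f,a,b,w,n):
    z=brentq(lambda z:np.linalg.norm(f(*a,z)-f(*b,z))-w,-.2,.1);A,B=f(*a,z),f(*b,z);d=B-A
    print(n,A.round(4),B.round(4),((A+B)/2).round(4),"yaw",np.degrees(np.arctan2(-d[0],d[1])).round(2))
zs(fa,(140,512),(638,515),.115,"wall top inner")
zs(fa,(165,512),(630,512),.115,"floor")
zs(fa,(142,325),(565,328),.096,"tile front")
zs(fb,(228,43),(748,20),.208,"rim back")
zs(fb,(267,440),(740,418),.208,"rim front")
zs(fb,(28,165),(122,165),.030,"tab")
for a in [(165,512),(630,512)]: print(fa(*a,.018))
for a in [(228,43),(748,20),(267,440),(740,418)]: print(fb(*a,-.045))
for a in [(28,165),(122,165)]: print(fb(*a,.055))
E
```

```text
wall top inner [0.6083 0.0569 0.0366] [0.614  0.1718 0.0366] [0.6111 0.1143 0.0366] yaw -2.84
floor [0.6095 0.0603 0.0084] [0.6146 0.1752 0.0084] [0.6121 0.1177 0.0084] yaw -2.51
tile front [0.5676 0.0598 0.0308] [0.5724 0.1557 0.0308] [0.57   0.1077 0.0308] yaw -2.89
rim back [ 0.5954 -0.0039 -0.0527] [ 0.5958  0.2041 -0.0527] [ 0.5956  0.1001 -0.0527] yaw -0.09
rim front [ 0.7632 -0.004  -0.0489] [ 0.7621  0.204  -0.0489] [ 0.7626  0.1    -0.0489] yaw 0.31
tab [ 0.6296 -0.049   0.0576] [ 0.6309 -0.019   0.0576] [ 0.6303 -0.034   0.0576] yaw -2.51
[0.60919202 0.06110649 0.018     ]
[0.61411544 0.17339398 0.018     ]
[ 0.59542256 -0.00232805 -0.045     ]
[ 0.59574654  0.20237188 -0.045     ]
[ 0.76181579 -0.00317214 -0.045     ]
[ 0.76069446  0.20313436 -0.045     ]
[ 0.629844   -0.04995182  0.055     ]
[ 0.63116691 -0.0197738   0.055     ]
```

```bash
python3 -m pendant '[[-50,0,8,0,-1],[-100,0,17,0,-1],[-150,20,26,0,-1],[-177,60,30,0,-1],[-177,110,30,0,-1],[-177,160,30,0,-1],[-177,210,30,0,-1],[-177,250,30,0,-1],[-177,259,30,0,-1],[-177,259,30,0,-1],[-170,259,30,0,-1],[-162,259,31,0,-1],[-156,259,31,0,-1],[-152,259,31,0,-1],[-152,259,31,0,-1],[-152,259,31,0,-1]]'
python3 -m pendant '[[-6,0,0,0,-1],[-10,0,0,0,-1],[-10,-50,0,0,-1],[-10,-100,0,0,-1],[20,-150,-20,0,-1],[70,-200,-30,0,-1],[120,-250,-30,0,-1],[150,-260,-30,0,-1],[150,-260,-30,0,-1],[150,-260,-30,0,-1],[150,-260,-30,0,-1]]'
python3 - <<'E'
from h import *
im,c=cam("wrist");cv2.imwrite("pics/w8.png",im);np.save("w8c.npy",c,allow_pickle=True)
print(status.get_obs()["tool_pos"])
cv2.imwrite("pics/w8a.png",cv2.resize(im[0:110,195:345],None,fx=5,fy=5,interpolation=cv2.INTER_CUBIC))
cv2.imwrite("pics/w8b.png",cv2.resize(im[80:215,120:345],None,fx=3.5,fy=3.5,interpolation=cv2.INTER_CUBIC))
E
```

```text
clock: 9.0
tool_pos: [0.6308, -0.0582, 0.0304]
ee_rot: [0.511, -0.511, -0.489, 0.489]
ft_force: [0.3, 0.6, -0.3]
grip_width: 0.0
clock: 10.1
tool_pos: [0.6677, 0.0899, 0.2899]
ee_rot: [-0.511, 0.511, 0.489, -0.489]
ft_force: [-0.3, -0.8, -0.8]
grip_width: -0.0
[0.66740547 0.08920646 0.28929076]
```

View pics/w8a.png

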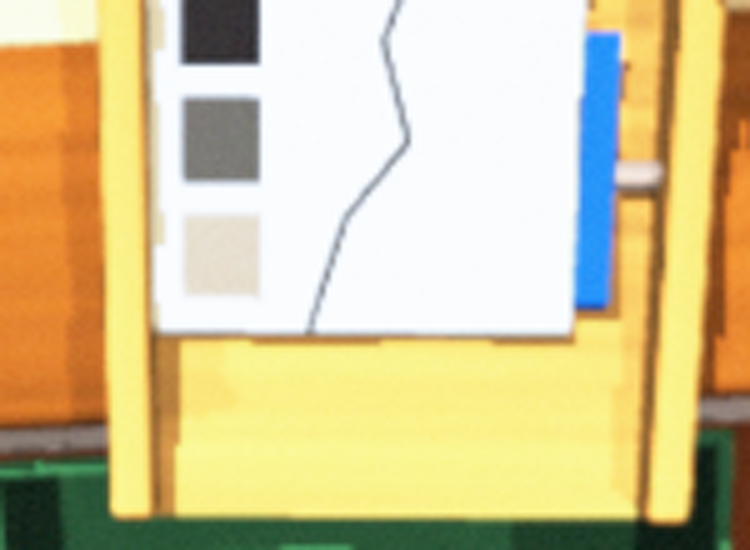

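View pics/w8b.png

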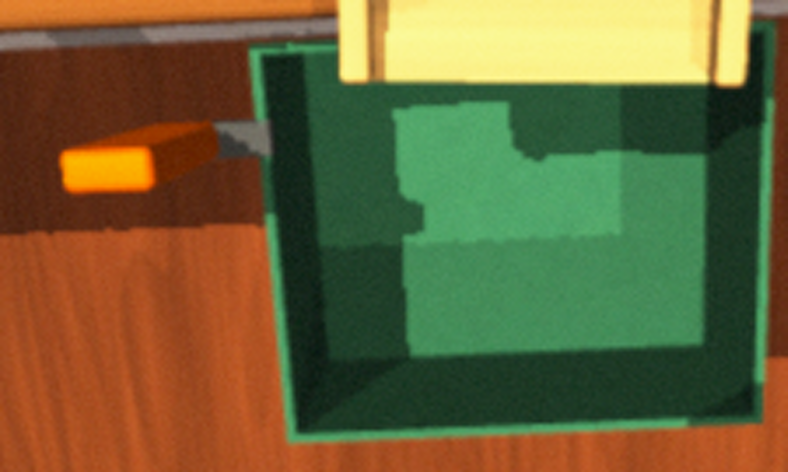

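```bash
python3 - <<'E'
from h import *
c=np.load("w8c.npy",allow_pickle=True).item()
fa=lambda X,Y,z: plane(c,195+(X+.5)/5-.5,(Y+.5)/5-.5,z)
fb=lambda X,Y,z: plane(c,120+(X+.5)/3.5-.5,80+(Y+.5)/3.5-.5,z)
m=lambda f,a,b,z:((f(*a,z)+f(*b,z))/2).round(4)
print("floor",m(fa,(175,517),(640,518),.02)," walltop",m(fa,(151,516),(646,520),.036))
print("tile front",m(fa,(154,333),(573,335),.029), fa(154,333,.029),fa(573,335,.029))
print("rim",m(fb,(252,47),(774,25),-.045),m(fb,(290,440),(763,420),-.045),"tab",m(fb,(61,168),(154,168),.055))
E
```

```text
floor [0.6116 0.1172 0.02  ]  walltop [0.6109 0.1142 0.036 ]
tile front [0.5702 0.1077 0.029 ] [0.56789678 0.0598351  0.029     ] [0.57254932 0.15549062 0.029     ]
rim [ 0.5963  0.1074 -0.045 ] [ 0.7609  0.1076 -0.045 ] tab [ 0.6306 -0.0271  0.055 ]
```

```bash
cat > chk.py <<'E'
import sys,numpy as np
from plant import status
o=status.get_obs();f=np.array(o["ft_force"]);print("z",round(o["tool_pos"][2]*1000,2),"x",round(o["tool_pos"][0]*1000,1),"y",round(o["tool_pos"][1]*1000,1),"F",f.round(1),"t",round(o["clock"],2))
lim=float(sys.argv[1]) if len(sys.argv)>1 else 3
sys.exit(1 if f[2]>lim else 0)
E
python3 -m pendant '[[5,0,45,0,-1],[10,0,90,0,-1],[15,10,140,0,-1],[15,60,142,0,-1],[15,110,142,0,-1],[15,160,142,0,-1],[15,200,142,0,-1],[15,235,142,0,-1],[15,249,142,0,-1],[15,249,142,0,-1],[15,249,142,0,-1]]'
python3 - <<'E'
from h import *
im,c=cam("scene");cv2.imwrite("pics/s9.png",cv2.resize(im[130:230,220:340],None,fx=5,fy=5))
E
for i in 1 2 3; do python3 chk.py; done
```

```text
clock: 11.25
tool_pos: [0.5267, 0.1108, 0.0426]
ee_rot: [-0.511, 0.511, 0.489, -0.488]
ft_force: [-0.0, 0.2, 0.9]
grip_width: -0.001
z 43.23 x 527.1 y 111.1 F [ 1.1 -0.5  0.3] t 11.3
z 43.23 x 527.1 y 111.1 F [ 1.1 -0.5  0.3] t 11.3
z 43.23 x 527.1 y 111.1 F [ 1.1 -0.5  0.3] t 11.3
```

View pics/s9.png

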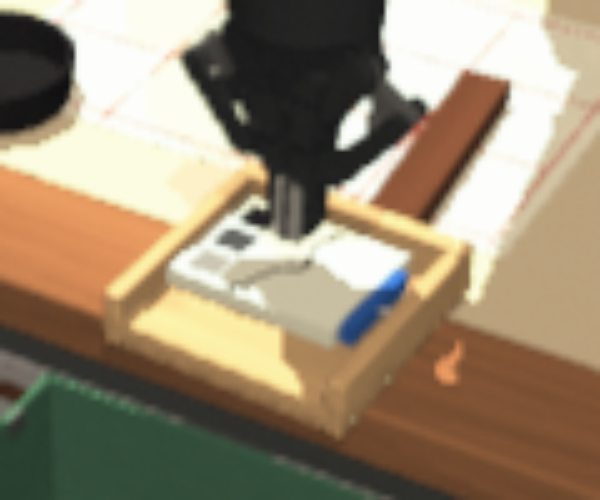

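```bash
python3 -m pendant '[[0,2,0,0,-1],[0,4,0,0,-1],[0,6,0,0,-1],[0,8,0,0,-1],[0,8,0,0,-1]]' >/dev/null; python3 chk.py &&
python3 -m pendant '[[0,0.5,0,0,-1]]' >/dev/null; python3 chk.py &&
python3 -m pendant '[[0,0.5,0,0,-1]]' >/dev/null; python3 chk.py &&
python3 -m pendant '[[0,0.5,0,0,-1]]' >/dev/null; python3 chk.py &&
python3 -m pendant '[[0,0.5,0,0,-1]]' >/dev/null; python3 chk.py &&
python3 -m pendant '[[0,0.5,0,0,-1]]' >/dev/null; python3 chk.py &&
python3 -m pendant '[[0,0.5,0,0,-1]]' >/dev/null; python3 chk.py
```

```text
z 33.01 x 525.9 y 111.3 F [-0.1 -0.1  0.3] t 11.8
z 32.8 x 526.1 y 111.3 F [-0.4  1.1 -0.4] t 11.9
z 32.35 x 526.1 y 111.3 F [-0.1 -0.3 -0.5] t 12.0
z 31.83 x 526.2 y 111.3 F [-0.3  0.2 -0. ] t 12.1
z 31.31 x 526.1 y 111.3 F [ 0.1  1.1 -0.5] t 12.2
z 30.77 x 526.1 y 111.2 F [ 0.   1.2 -0.4] t 12.3
z 30.29 x 526.1 y 111.2 F [-0.5  0.8 -0.3] t 12.4
```

```bash
L=2.2; 
python3 -m pendant '[[0,0.25,0,0,-1]]' >/dev/null; python3 chk.py $L &&
python3 -m pendant '[[0,0.25,0,0,-1]]' >/dev/null; python3 chk.py $L &&
python3 -m pendant '[[0,0.25,0,0,-1]]' >/dev/null; python3 chk.py $L &&
python3 -m pendant '[[0,0.25,0,0,-1]]' >/dev/null; python3 chk.py $L &&
python3 -m pendant '[[0,0.25,0,0,-1]]' >/dev/null; python3 chk.py $L &&
python3 -m pendant '[[0,0.25,0,0,-1]]' >/dev/null; python3 chk.py $L &&
python3 -m pendant '[[0,0.25,0,0,-1]]' >/dev/null; python3 chk.py $L &&
python3 -m pendant '[[0,0.25,0,0,-1]]' >/dev/null; python3 chk.py $L &&
python3 -m pendant '[[0,0.25,0,0,-1]]' >/dev/null; python3 chk.py $L &&
python3 -m pendant '[[0,0.25,0,0,-1]]' >/dev/null; python3 chk.py $L &&
python3 -m pendant '[[0,0.25,0,0,-1]]' >/dev/null; python3 chk.py $L &&
python3 -m pendant '[[0,0.25,0,0,-1]]' >/dev/null; python3 chk.py $L
```

```text
z 30.01 x 526.1 y 111.2 F [ 0.2 -0.2 -0.3] t 12.5
z 29.83 x 526.1 y 111.3 F [ 0.1 -0.1 -0.1] t 12.6
z 29.56 x 526.1 y 111.2 F [-0.1  0.8  0.1] t 12.7
z 29.31 x 526.1 y 111.3 F [-0.4 -0.7 -0.5] t 12.8
z 29.07 x 526.1 y 111.3 F [-0.  -0.7  0.6] t 12.9
z 28.81 x 526.1 y 111.3 F [ 0.4 -0.1  0.7] t 13.0
z 28.55 x 526.1 y 111.3 F [ 0.8  1.1 -0. ] t 13.1
z 28.3 x 526.1 y 111.3 F [-0.4 -0.1 -0.1] t 13.2
z 28.06 x 526.1 y 111.3 F [ 1.1 -0.2  0.7] t 13.3
z 27.81 x 526.1 y 111.2 F [ 0.3 -0.6  0. ] t 13.4
z 27.55 x 526.1 y 111.3 F [-1.1  0.   0. ] t 13.5
z 27.27 x 526.1 y 111.3 F [ 0.2  0.9 -1.4] t 13.6
```

```bash
L=2.2; 
python3 -m pendant '[[0,0.2,0,0,-1]]' >/dev/null; python3 chk.py $L &&
python3 -m pendant '[[0,0.2,0,0,-1]]' >/dev/null; python3 chk.py $L &&
python3 -m pendant '[[0,0.2,0,0,-1]]' >/dev/null; python3 chk.py $L &&
python3 -m pendant '[[0,0.2,0,0,-1]]' >/dev/null; python3 chk.py $L &&
python3 -m pendant '[[0,0.2,0,0,-1]]' >/dev/null; python3 chk.py $L &&
python3 -m pendant '[[0,0.2,0,0,-1]]' >/dev/null; python3 chk.py $L &&
python3 -m pendant '[[0,0.2,0,0,-1]]' >/dev/null; python3 chk.py $L &&
python3 -m pendant '[[0,0.2,0,0,-1]]' >/dev/null; python3 chk.py $L &&
python3 -m pendant '[[0,0.2,0,0,-1]]' >/dev/null; python3 chk.py $L &&
python3 -m pendant '[[0,0.2,0,0,-1]]' >/dev/null; python3 chk.py $L &&
python3 -m pendant '[[0,0.2,0,0,-1]]' >/dev/null; python3 chk.py $L &&
python3 -m pendant '[[0,0.2,0,0,-1]]' >/dev/null; python3 chk.py $L &&
python3 -m pendant '[[0,0.2,0,0,-1]]' >/dev/null; python3 chk.py $L &&
python3 -m pendant '[[0,0.2,0,0,-1]]' >/dev/null; python3 chk.py $L
```

```text
z 27.09 x 526.1 y 111.3 F [-0.5  0.2  0.1] t 13.7
z 26.91 x 526.1 y 111.3 F [ 0.5 -1.4  0.1] t 13.8
z 26.68 x 526.1 y 111.3 F [-0.9 -0.2  0.7] t 13.9
z 26.5 x 526.1 y 111.3 F [ 0.7 -0.1 -1. ] t 14.0
z 26.29 x 526.1 y 111.3 F [ 0.5 -0.5 -0.5] t 14.1
z 26.12 x 526.1 y 111.3 F [ 0.9 -0.5  0.1] t 14.2
z 25.99 x 526.1 y 111.3 F [-0.5  0.   2. ] t 14.3
z 25.97 x 526.1 y 111.3 F [-2.2 -0.1  3.6] t 14.4
z 25.97 x 526.1 y 111.3 F [-2.2 -0.1  3.6] t 14.4
z 25.97 x 526.1 y 111.3 F [-2.2 -0.1  3.6] t 14.4
z 25.97 x 526.1 y 111.3 F [-2.2 -0.1  3.6] t 14.4
z 25.97 x 526.1 y 111.3 F [-2.2 -0.1  3.6] t 14.4
z 25.97 x 526.1 y 111.3 F [-2.2 -0.1  3.6] t 14.4
z 25.97 x 526.1 y 111.3 F [-2.2 -0.1  3.6] t 14.4
```

```bash
L=7; 
python3 -m pendant '[[0,0.2,0,0,-1]]' >/dev/null; python3 chk.py $L &&
python3 -m pendant '[[0,0.2,0,0,-1]]' >/dev/null; python3 chk.py $L; python3 -m pendant '[[0,0,0,0,-1]]' >/dev/null; python3 chk.py $L
```

```text
z 25.94 x 526.2 y 111.3 F [-2.1  0.1  5.6] t 14.5
z 25.88 x 526.2 y 111.2 F [-3.1 -0.5  8.2] t 14.6
z 25.9 x 526.2 y 111.3 F [-2.8 -0.9  7.3] t 14.7
```

```bash
L=11; 
python3 -m pendant '[[0,-0.05,-1,0,-1],[0,-0.08,-2,0,-1]]' >/dev/null; python3 chk.py $L &&
python3 -m pendant '[[0,-0.04,-1,0,-1],[0,-0.08,-2,0,-1]]' >/dev/null; python3 chk.py $L &&
python3 -m pendant '[[0,-0.04,-1,0,-1],[0,-0.08,-2,0,-1]]' >/dev/null; python3 chk.py $L &&
python3 -m pendant '[[0,-0.04,-1,0,-1],[0,-0.08,-2,0,-1]]' >/dev/null; python3 chk.py $L
```

```text
z 25.96 x 528.0 y 111.2 F [-4.1 -0.4  7.6] t 14.9
z 26.08 x 530.0 y 111.1 F [-4.3 -0.4  6.7] t 15.1
z 26.18 x 532.0 y 111.0 F [-4.   0.   7.4] t 15.3
z 26.24 x 534.0 y 110.9 F [-3.1 -0.   7.6] t 15.5
```

```bash
python3 - <<'E'
from h import *
im,c=cam("scene");cv2.imwrite("pics/s10.png",cv2.resize(im[130:230,220:340],None,fx=5,fy=5))
E
python3 chk.py
```

```text
z 26.24 x 534.1 y 110.9 F [-3.2 -0.5  5.2] t 15.55
```

View pics/s10.png

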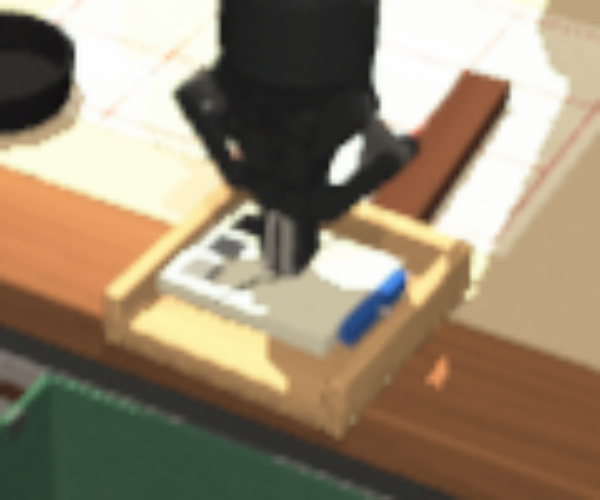

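```bash
L=11; 
python3 -m pendant '[[0,-0.04,-2,0,-1],[0,-0.12,-4,0,-1]]' >/dev/null; python3 chk.py $L &&
python3 -m pendant '[[0,-0.08,-2,0,-1],[0,-0.15,-4,0,-1]]' >/dev/null; python3 chk.py $L &&
python3 -m pendant '[[0,-0.08,-2,0,-1],[0,-0.15,-4,0,-1]]' >/dev/null; python3 chk.py $L &&
python3 -m pendant '[[0,-0.08,-2,0,-1],[0,-0.15,-4,0,-1]]' >/dev/null; python3 chk.py $L
```

```text
z 26.42 x 538.0 y 110.7 F [-3.7 -1.4  7.5] t 15.75
z 26.59 x 542.1 y 110.5 F [-4.3 -1.2  8.1] t 15.95
z 26.77 x 546.1 y 110.3 F [-5.1 -0.1  8.9] t 16.15
z 26.94 x 550.1 y 110.1 F [-3.8 -2.3  8.8] t 16.35
```

```bash
L=11; 
python3 -m pendant '[[0,-0.1,-2,0,-1],[0,-0.2,-4,0,-1]]' >/dev/null; python3 chk.py $L &&
python3 -m pendant '[[0,-0.09,-2,0,-1],[0,-0.17,-4,0,-1]]' >/dev/null; python3 chk.py $L &&
python3 -m pendant '[[0,-0.09,-2,0,-1],[0,-0.17,-4,0,-1]]' >/dev/null; python3 chk.py $L
python3 - <<'E'
from h import *
im,c=cam("scene");cv2.imwrite("pics/s11.png",cv2.resize(im[130:230,220:340],None,fx=5,fy=5))
E
python3 chk.py
```

```text
z 27.12 x 554.0 y 109.9 F [-3.2 -1.4  7.3] t 16.55
z 27.31 x 558.1 y 109.8 F [-4.4 -1.   7.5] t 16.75
z 27.46 x 562.1 y 109.6 F [-4.4 -1.2  7.4] t 16.95
z 27.48 x 562.3 y 109.6 F [-2.4 -1.5  8.2] t 17.0
```

View pics/s11.png

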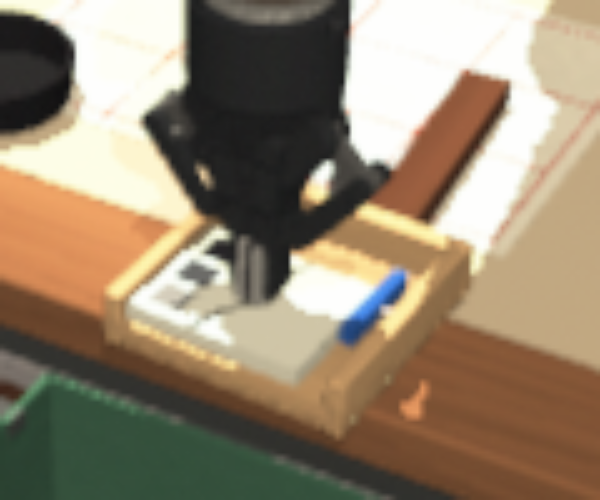

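```bash
L=11; 
python3 -m pendant '[[0,-0.09,-2,0,-1],[0,-0.17,-4,0,-1]]' >/dev/null; python3 chk.py $L &&
python3 -m pendant '[[0,-0.09,-2,0,-1],[0,-0.17,-4,0,-1]]' >/dev/null; python3 chk.py $L &&
python3 -m pendant '[[0,-0.09,-2,0,-1],[0,-0.17,-4,0,-1]]' >/dev/null; python3 chk.py $L
python3 -m pendant '[[0,-5,0,0,-1],[0,-40,0,0,-1],[0,-90,0,0,-1],[0,-140,0,0,-1],[0,-190,-40,0,-1],[0,-240,-90,0,-1],[0,-250,-110,0,-1],[0,-250,-110,0,-1],[0,-250,-110,0,-1]]' 
python3 - <<'E'
from h import *
im,c=cam("wrist");cv2.imwrite("pics/w12.png",im);np.save("w12c.npy",c,allow_pickle=True)
cv2.imwrite("pics/w12a.png",cv2.resize(im[0:150,165:365],None,fx=4,fy=4,interpolation=cv2.INTER_CUBIC))
E
python3 chk.py
```

```text
z 27.66 x 566.0 y 109.4 F [-2.4 -0.7  7.1] t 17.2
z 27.84 x 570.1 y 109.3 F [-4.6 -0.3  8.3] t 17.4
z 28.01 x 574.1 y 109.1 F [-4.4 -0.6  7.4] t 17.6
clock: 18.5
tool_pos: [0.6862, 0.1042, 0.2774]
ee_rot: [-0.511, 0.511, 0.489, -0.488]
ft_force: [-0.1, -0.4, -0.9]
grip_width: 0.003
z 276.43 x 685.0 y 104.3 F [-0.4 -1.5 -1.3] t 18.55
```

View pics/w12a.png

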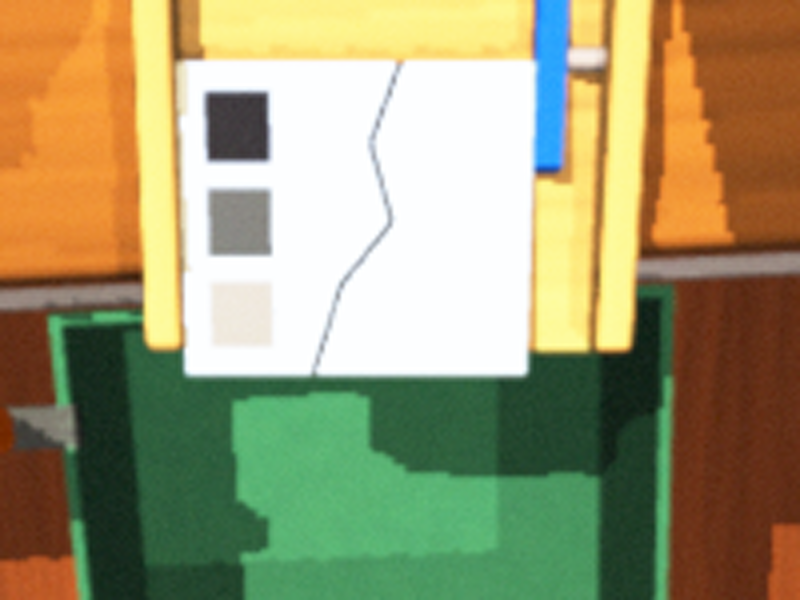

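```bash
python3 - <<'E'
from h import *
c=np.load("w12c.npy",allow_pickle=True).item()
f=lambda X,Y,z: plane(c,165+(X+.5)/4-.5,(Y+.5)/4-.5,z).round(4)
for a in [(182,60,.026),(537,60,.026),(187,376,.0295),(527,376,.0295)]: print(f(*a))
print("mouth walls",f(145,348,.034),f(632,350,.034)); o=status.get_obs();print(o["tool_pos"],Rq(o["ee_rot"]).round(4))
E
```

```text
[0.5351 0.0626 0.026 ]
[0.5394 0.1573 0.026 ]
[0.6159 0.0575 0.0295]
[0.6203 0.1535 0.0295]
mouth walls [0.6079 0.047  0.034 ] [0.6146 0.1822 0.034 ]
[0.68497992 0.10430224 0.27643164] [[ 4.42e-02 -2.00e-04 -9.99e-01]
 [ 9.99e-01 -0.00e+00  4.42e-02]
 [-1.00e-04 -1.00e+00  2.00e-04]]
```

```bash

python3 -m pendant '[[0,0,50,0,-1],[0,0,100,0,-1],[0,0,150,0,-1],[-0.7,20,174,0,-1],[-0.7,70,174,0,-1],[-0.7,120,174,0,-1],[-0.7,170,174,0,-1],[-0.7,210,174,0,-1],[-0.7,235,174,0,-1],[-0.7,243,174,0,-1],[-0.7,243,174,0,-1],[-0.7,243,174,0,-1]]' 
python3 - <<'E'
from h import *
im,c=cam("scene");cv2.imwrite("pics/s13.png",cv2.resize(im[130:230,220:340],None,fx=5,fy=5))
im,c=cam("wrist");cv2.imwrite("pics/w13.png",im)
E
python3 chk.py
```

```text
clock: 19.75
tool_pos: [0.5103, 0.1114, 0.0356]
ee_rot: [-0.51, 0.511, 0.49, -0.488]
ft_force: [0.4, -0.0, -0.0]
grip_width: -0.003
z 36.03 x 510.9 y 111.5 F [-0.5  0.1 -0.1] t 19.85
```

View pics/s13.png

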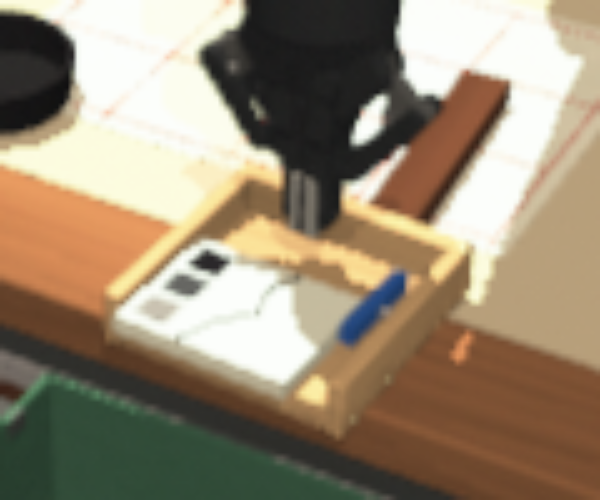

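View pics/w13.png

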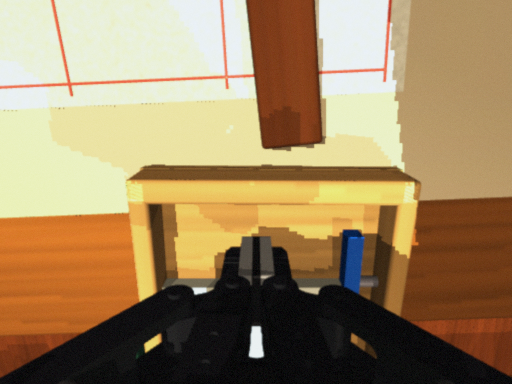

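```bash

python3 -m pendant '[[0,2,0,0,-1],[0,4,0,0,-1],[0,6,0,0,-1],[0,6,0,0,-1]]' >/dev/null; python3 chk.py 2.5 &&
python3 -m pendant '[[0,1,0,0,-1],[0,2,0,0,-1],[0,3,0,0,-1]]' >/dev/null; python3 chk.py 2.5 &&
python3 -m pendant '[[0,1,0,0,-1],[0,2,0,0,-1],[0,3,0,0,-1]]' >/dev/null; python3 chk.py 2.5 &&
python3 -m pendant '[[0,1,0,0,-1],[0,2,0,0,-1],[0,2,0,0,-1]]' >/dev/null; python3 chk.py 2.5
```

```text
z 27.91 x 509.9 y 111.2 F [ 0.3 -0.6  0.2] t 20.25
z 25.18 x 510.1 y 111.3 F [-0.4 -0.1 -0.9] t 20.55
z 22.18 x 510.1 y 111.3 F [ 0.4 -0.7  0.6] t 20.85
z 20.08 x 510.0 y 111.2 F [ 0.1  0.2 -0. ] t 21.15
```

```bash

python3 -m pendant '[[0,-0.1,-3,0,-1],[0,-0.2,-6,0,-1],[0,-0.4,-9,0,-1],[0,-0.5,-12,0,-1],[0,-0.6,-14,0,-1],[0,-0.7,-16,0,-1],[0,-0.8,-18,0,-1],[0,-0.9,-20,0,-1],[0,-1,-22,0,-1],[0,-1.1,-24,0,-1]]' >/dev/null; python3 chk.py 2.5
python3 - <<'E'
from h import *
im,c=cam("scene");cv2.imwrite("pics/s14.png",cv2.resize(im[130:230,220:340],None,fx=5,fy=5))
E
```

```text
z 21.28 x 534.2 y 110.2 F [-1.   1.1 -0.4] t 22.15
```

View pics/s14.png

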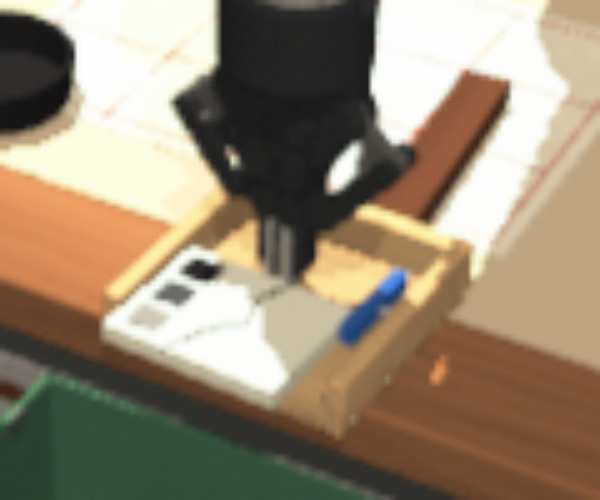

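```bash

python3 -m pendant '[[0,-0.2,-4,0,-1],[0,-0.3,-8,0,-1],[0,-0.5,-12,0,-1],[0,-0.7,-16,0,-1],[0,-0.8,-20,0,-1],[0,-1,-24,0,-1]]' >/dev/null; python3 chk.py 2.5
python3 - <<'E'
from h import *
im,c=cam("scene");cv2.imwrite("pics/s15.png",cv2.resize(im[130:250,200:340],None,fx=5,fy=5))
E
```

```text
z 22.46 x 558.6 y 109.2 F [-0.2  1.   0.7] t 22.8
```

View pics/s15.png

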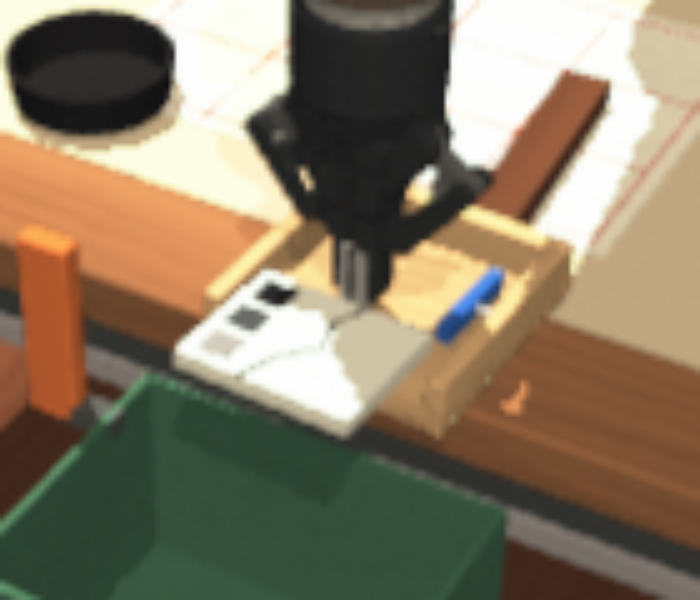

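```bash

python3 -m pendant '[[0,-0.2,-6,0,-1],[0,-0.5,-12,0,-1],[0,-0.7,-18,0,-1],[0,-1,-24,0,-1],[0,-1.2,-30,0,-1],[0,-1.5,-36,0,-1],[0,-1.8,-42,0,-1],[0,-2,-48,0,-1],[0,-2,-54,0,-1],[0,-2,-56,0,-1],[0,-2,-56,0,-1]]' >/dev/null; python3 chk.py 2.5
python3 - <<'E'
from h import *
im,c=cam("scene");cv2.imwrite("pics/s16.png",cv2.resize(im[130:280,200:340],None,fx=4,fy=4))
E
```

```text
z 24.22 x 614.2 y 106.6 F [ 0.6 -0.2  0.5] t 23.95
```

View pics/s16.png

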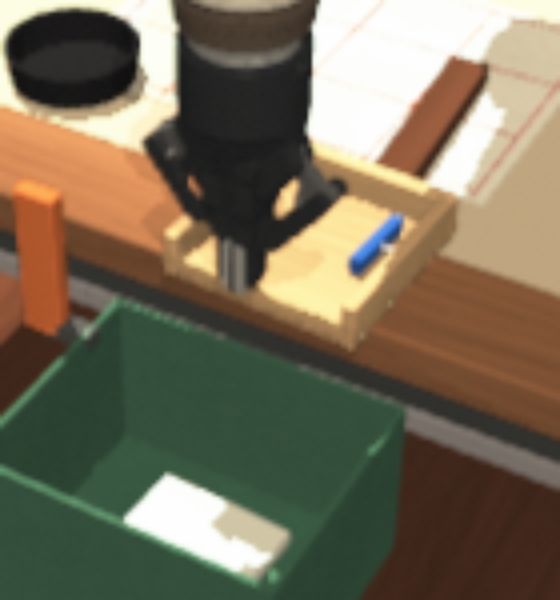

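The tile is lying in the basket at crop (205,525). I'll raise the arm clear and check everything from above.

```bash

python3 -m pendant '[[0,-20,0,0,-1],[0,-60,0,0,-1],[0,-110,0,0,-1],[0,-160,0,0,-1],[0,-210,-20,0,-1],[0,-260,-50,0,-1],[0,-265,-60,0,-1],[0,-265,-60,0,-1],[0,-265,-60,0,-1],[0,-265,-60,0,-1]]'
python3 - <<'E'
from h import *
im,c=cam("scene");cv2.imwrite("pics/s17.png",im)
im,c=cam("wrist");cv2.imwrite("pics/w17.png",im);np.save("w17c.npy",c,allow_pickle=True)
E
python3 chk.py
```

```text
clock: 25.0
tool_pos: [0.673, 0.1041, 0.288]
ee_rot: [0.511, -0.51, -0.488, 0.49]
ft_force: [0.5, 0.1, 0.5]
grip_width: -0.0
z 288.57 x 672.9 y 104.1 F [-0.5  0.1  0.1] t 25.1
```

View pics/s17.png

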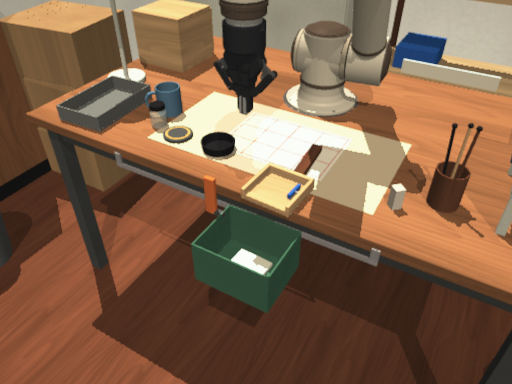

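View pics/w17.png

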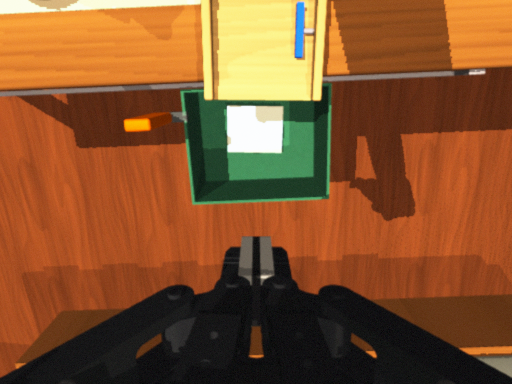

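```bash
python3 - <<'E'
from h import *
c=np.load("w17c.npy",allow_pickle=True).item()
print("tab",((plane(c,124,126,.055)+plane(c,150.5,126,.055))/2).round(4)+[0,.135,0])
print("rim",plane(c,192,203,-.045).round(4),plane(c,328,198,-.045).round(4))
env.sign_off()
E
```

```text
tab [0.6326 0.1081 0.055 ]
rim [ 0.7603  0.0031 -0.045 ] [ 0.7614  0.2097 -0.045 ]
the job is handed in; nothing more can be done
```

The cracked tile is in the scrap basket, and I handed the job in after about 25 s on the robot's clock.

- **Basket:** I pushed it by its orange tab with the shut fingers. Its centre ended at y ≈ 0.106–0.108 m, against about 0.106 m for the mouth. My first push stopped about 6 mm short, so I made a small second one.
- **Tile:** I felt for the top face and pressed at about 7–8 N. The highest reading was 8.9 N, against the 20 N limit. The force is read only after each short move, so brief peaks in between would not show. I drew the tile about 48 mm forward against the clip. I then put the shut fingers in behind it and pushed it off the open end.
- **Last checks:** The final pictures show the tile lying flat in the basket and the arm raised clear, touching nothing. The other things on the desk look unmoved in the picture, though I did not measure them.
- **Disagreement:** The scene and side cameras together put the tab about 10 mm from where the wrist camera did. I went by the wrist camera, because its tab and basket positions agreed with each other.

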